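Tip the wide mounting block out of its flush tray and lay it on the mat

TASK

Of the two aluminium mounting blocks lying flush in the dark grey spares trays, take out the wide one: press down its end over the hollow half of the pocket so that it tips and its other end stands up, grip that raised end, lift the block out and set it down flat, top side up, in the middle of the work mat without dropping it. Leave the narrow block lying in its own tray.

Things in the scene. Friction and masses are not known exactly. Their poses are not given: they have to be found in the camera images.
- wide_block: Wide aluminium block: 90 long (x) x 44 wide (y) x 20 thick (z), about 0.2 kg. Origin: centre of underside. Starts flat, top flush with the rim of wide_tray, +x end (far from the robot) over the hollow. Pressed down lightly 15 mm from its +x end it tips 28 degrees (that spot sinks 13 mm) and stays; its -x end then stands 18 to 20 mm above the rim, to be gripped across the width.
- wide_tray: Dark grey tray fixed to the bench, 130 (x) x 92 (y) x 50 high; flat rim 50 above the bench. Origin: centre of underside. One pocket, 97 (x) x 48 (y), central: the -x half has a flat floor 20 below the rim, the +x half is hollow, a 28 degree ramp falling from x = 0 towards +x. Stands left or right of the like-sized other tray; both have +x away from the robot, turned up to 23 degrees.
- narrow_block: The other aluminium block, to be left alone: 90 long (x) x 28 wide (y) x 20 thick (z), otherwise alike, flush in a tray of the same outer size (130 x 92 x 50), whose pocket is 97 x 32. Origin: centre of its underside.
- mat: Flat grey work mat fixed to the bench on the right (-y side), 160 x 160 x 4 thick, its top 4 above the bench. Origin: centre of its underside.

How it is judged:
On the way, in this order (a step that is already met when the one before it is completed fails the run):
1. the wide block is tipped up by at least 17 degrees in its pocket, centre within 15 mm of the tray's (angle between wide_block's own z axis and vertical above 0.3 rad and horizontal distance between wide_block and wide_tray below 0.015 m and height (world z) of wide_block below 0.045 m), for 0.2 s.
2. the gripper holds the wide block low over the mat (underside centre less than 60 mm above the bench) (contact force between the fingers and wide_block above 0.5 N and height (world z) of wide_block below 0.06 m and horizontal distance between wide_block and mat below 0.08 m), for 0.05 s.
At the end, for the whole second after the job is handed in: The wide block lies at rest flat on the mat, top side up (within 10 degrees), its centre within 50 mm of the mat's centre; the narrow block still lies flat in its tray, within 20 mm of where it was (horizontal distance between wide_block and mat below 0.05 m and height (world z) of wide_block below 0.012 m and angle between each of wide_block, narrow_block's own z axis and vertical below 0.17 rad and linear speed of wide_block below 0.02 m/s and distance of narrow_block from where it was at the start of the episode below 0.02 m); the robot touches nothing.
It fails at once if the narrow block is tipped or moved out of place (by over 20 mm or 14 degrees) (distance of narrow_block from where it was at the start of the episode above 0.02 m or angle between narrow_block's own z axis and vertical above 0.25 rad).
It also fails if it takes over 53 s, if anything falls off the work surface, if the arm or the gripper's body presses on something with over 40 N, if the wrist force passes 120 N, or if a joint passes its speed limit or range.

ROBOT

A 7-joint arm with a two-finger parallel gripper is mounted at the origin on the work surface. World frame = base frame: x ahead of the robot, y to its left, z up, the work surface at z = 0. Lengths are in m, angles in rad, forces in N, time in s.
With the tool pointing down it reaches from about 0.4 to 0.85 m from the base axis. Payload 10.4 kg.
Tool frame: the origin (TCP) lies on the centre line of the jaws, within the pads' length; the fingertips stand 22 mm ahead of it and the grasp point (between the pads) lies 3 mm ahead of it; z points along the fingers, y is the line along which they close (so a half turn about z gives the same grasp; the last joint's range is limited). The gripper opens to 87 mm and grips with 3 to 60 N. Pads are 19 mm wide; open, the fingers measure 117 mm over their backs; the gripper's body (75 mm by 190 mm) begins 51 mm behind the grasp point.
Start: joints at [1.083, 0.332, -0.065, 1.46, 0.022, 1.35, -0.088], TCP at [0.28, -0.559, 0.225] pointing down, gripper open.
Joint ranges: [-2.6, 2.6], [-0.5, 2.12], [-1.47, 1.34], [0.16, 2.42], [-1.27, 4.41], [0.06, 2.06], [-2.6, 2.6]. Speed limits (rad/s): [2.22, 2.22, 2.79, 2.79, 3.14, 3.14, 3.14].

INTERFACE

Orientations are given as a unit quaternion [x, y, z, w].
In Python, from bench import r, camrig gives the robot as it stands (r), with the cameras (camrig).
- The arm moves only by the shell command python3 jog.py 'ROWS' [FORCE]. ROWS is a JSON list of rows, 1 to 12 of them, each written [[dx, dy, dz], turn, opening]: dx, dy, dz in m, then a turn about the tool's z in rad, then the finger opening in m; each row is the pose to reach, as a shift and turn from the pose commanded when the command began, along the tool's axes at that moment; what a row does not reach only later rows make up. A row lasts 1/10 s, in which the tool goes at most 0.05 m and 0.15 rad, less where a joint would pass 70% of its speed; a pose out of reach is approached as far as the arm can. The fingers move at their own pace and stop on an object; FORCE is the grip in N (left out, the last holds). Time passes only in rows, so rows that do not move let the fingers close. It prints the time, the measured TCP pose, the force, the opening and the grip force at its end. Input that does not fit is refused with a message, and nothing moves.
- r.read_state(): the state, without advancing time (a new reading comes with each control period).
- camrig.camera(name): name is "scene" or "side" or "wrist"; returns a dict with "img" (420x560x3 uint8, red, green, blue), "fx", "fy", "cx", "cy" (pixels), "k1" (the pictures are not rectified: a ray, as slopes to the right and down, at radius r is drawn at 1 + k1 r^2 times it, then the intrinsics apply), "pose" (4x4, takes a point from camera to world coordinates). Camera axes: x right, y down, z forward; pixel columns grow to the right and rows downward; lengths in m; the calibration is good to about 2 mm. A picture is of the moment at which its call begins. There is no depth.
- r.close_job(): hands the job in; it is judged then, once.
The state is a dict: "time": time; "joint_positions": joint angles; "joint_vel": joint speeds; "joint_torque": joint torques, N m; "ee_pos": TCP position; "eef_rot": TCP orientation; "ft_force": force on the tool from outside, world axes, zero at the start; "torque": the same for the moment, N m; "width": finger opening in m; "grip_force": force on a finger pad.
Only numpy, scipy, OpenCV 4.12 (cv2) and the standard library are available. Lean on these libraries where they do the work, as an engineer would, in place of code of your own. Each camera call takes 0.05 s, during which the arm holds its last target. There are 200 camera calls.

## Working session

There is one attempt and no reset: what is moved stays moved. The work goes in short steps, Python scripts to look and compute and a shell command to move; the robot and the scene stay as the last step left them, time stands still between calls to the robot, and variables do not carry over. Pictures are saved under pics/ and viewed, at most 10 in all, crops included, and the job is handed in when it is done.

```bash
ls; mkdir -p pics; cat > h.py <<'E'
import numpy as np,cv2
from bench import r, camrig
def ray(c,u,v):
    q=np.array([(u-c["cx"])/c["fx"],(v-c["cy"])/c["fy"]]);p=q.copy()
    for _ in range(20): p=q/(1+c["k1"]*(p@p))
    P=np.array(c["pose"]);d=P[:3,:3]@np.r_[p,1];return P[:3,3],d/np.linalg.norm(d)
def plane(c,u,v,z):
    o,d=ray(c,u,v);return o+d*(z-o[2])/d[2]
def tri(c1,p1,c2,p2):
    (a,d),(b,e)=ray(c1,*p1),ray(c2,*p2)
    s=np.linalg.lstsq(np.c_[d,-e],b-a,rcond=None)[0]
    return (a+s[0]*d+b+s[1]*e)/2,np.linalg.norm(a+s[0]*d-b-s[1]*e)
def snap(n,f=None):
    c=camrig.camera(n)
    if f: cv2.imwrite("pics/"+f,c["img"][...,::-1])
    return c
E
python3 - <<'E'
from h import *
import pickle
D={}
for n in("scene","side"):
    D[n]=snap(n,n+".png");print(n,np.round(D[n]["pose"],3).tolist(),D[n]["fx"],D[n]["k1"])
pickle.dump(D,open("d0.pkl","wb"))
s=r.read_state();print(s["ee_pos"],s["eef_rot"],s["time"],s["width"])
E
```

```text
bench.py
jog.py
pics
scene [[-0.796, 0.409, -0.447, 0.871], [0.605, 0.518, -0.604, 0.443], [-0.016, -0.752, -0.66, 0.556], [0.0, 0.0, 0.0, 1.0]] 407.55645781070893 -0.11727678048010999
side [[-0.944, -0.242, 0.223, 0.399], [-0.328, 0.664, -0.672, 0.427], [0.015, -0.708, -0.706, 0.54], [0.0, 0.0, 0.0, 1.0]] 394.51413927125384 -0.11615904664030627
[ 0.27997777 -0.55839479  0.22385737] [ 9.73118039e-01  2.30306082e-01 -1.74837749e-04 -6.00104301e-04] 0.1 0.08678146900862838
```

View pics/scene.png

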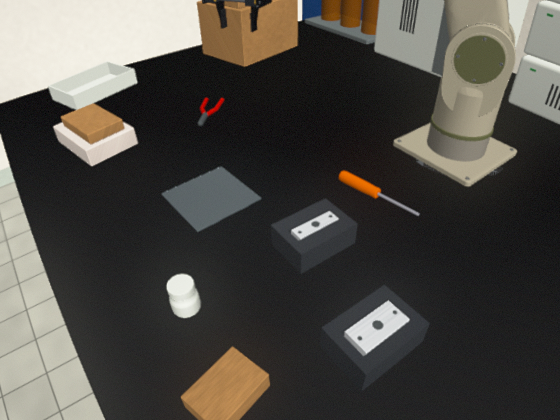

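View pics/side.png

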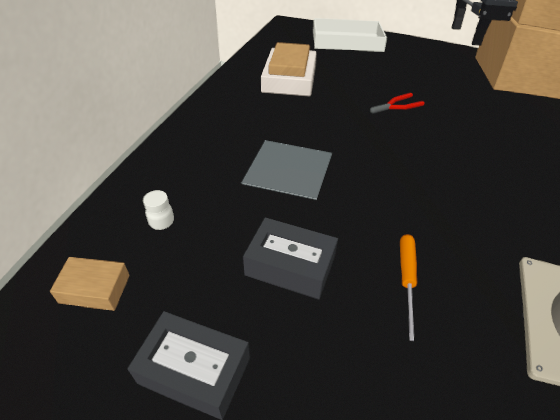

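The wide block is at scene (377,326) and side (190,357), in the left tray. The narrow one is at scene (315,225), and the mat is at scene (211,197) and side (288,169). Next I measure these by mask.

```bash
cat > m.py <<'E'
from h import *
import pickle
D=pickle.load(open("d0.pkl","rb"))
def blob(c,seed,lo,hi,R):
    g=cv2.cvtColor(c["img"],cv2.COLOR_RGB2GRAY);m=cv2.inRange(g,lo,hi)
    m=cv2.morphologyEx(m,cv2.MORPH_CLOSE,np.ones((5,5)))
    k=np.zeros_like(m);cv2.circle(k,seed,R,255,-1);m&=k
    cs=cv2.findContours(m,cv2.RETR_EXTERNAL,cv2.CHAIN_APPROX_NONE)[0]
    return max(cs,key=cv2.contourArea)[:,0].astype(float)
def rect(c,ct,z):
    w=np.array([plane(c,u,v,z)[:2] for u,v in ct],np.float32)
    return cv2.minAreaRect(w*1000)
S={"wide":((377,326),(190,357),120,255,50,.05),"narrow":((315,225),(292,248),120,255,45,.05),"mat":((211,197),(288,169),45,110,62,.004)}
for n,(a,b,lo,hi,R,z) in S.items():
    ca,cb=blob(D["scene"],a,lo,hi,R),blob(D["side"],b,lo,hi,R)
    for k,ct in(("scene",ca),("side",cb)):
        q=rect(D[k],ct,z);print(n,k,np.round(q[0],1),np.round(q[1],1),round(q[2],1))
    # corner triangulation: corners of the rect in each image, matched on the plane
    def corners(k,ct):
        pts=cv2.boxPoints(rect(D[k],ct,z))/1000
        w=np.array([plane(D[k],u,v,z)[:2] for u,v in ct])
        i=[np.argmin(np.linalg.norm(w-p,axis=1)) for p in pts]
        return ct[i],w[i]
    pa,wa=corners("scene",ca);pb,wb=corners("side",cb)
    for p,w in zip(pa,wa):
        j=np.argmin(np.linalg.norm(wb-w,axis=1));x,e=tri(D["scene"],p,D["side"],pb[j])
        print("   ",np.round(x*1000,1),"gap",round(e*1000,1),p,pb[j])
E
python3 m.py
```

```text
wide scene [574.8 255.9] [45.7 95.6] 89.2
wide side [572.  255.6] [46.2 91.2] 88.9
    [527.1 234.4  50.3] gap 0.5 [388. 300.] [228. 354.]
    [616.7 233.   47.8] gap 3.8 [345. 333.] [169. 331.]
    [619.4 274.6  43.1] gap 0.0 [363. 355.] [152. 360.]
    [527.4 277.2  48.4] gap 0.0 [409. 319.] [214. 385.]
narrow scene [505.6  35.6] [30.1 95.3] 88.3
narrow side [503.3  34.9] [29.5 91.3] 88.4
    [459.1  22.5  50. ] gap 1.8 [329. 211.] [321. 249.]
    [547.6  18.7  47.6] gap 2.6 [291. 231.] [270. 234.]
    [549.7  45.3  47.7] gap 0.1 [299. 239.] [263. 246.]
    [458.6  47.4  46.9] gap 1.6 [338. 219.] [317. 262.]
mat scene [ 590.6 -213.6] [163.5 169.6] 2.6
mat side [ 590.4 -213.9] [162.3 164.8] 2.5
    [ 507.3 -138.6    2.6] gap 0.2 [261. 198.] [316. 199.]
    [ 515.8 -299.6    3.7] gap 0.6 [220. 166.] [331. 152.]
    [ 673.8 -287.6    6.2] gap 0.2 [161. 193.] [264. 140.]
    [ 666.7 -132.8    0.7] gap 1.7 [197. 232.] [241. 183.]
```

Sizes and heights fit the text: the wide block is about 45x92 with its top at about 48, centred at (573.5, 255.8) with yaw -1°. The mat is centred at (590.5, -213.7). Now I work out the tool-axis shift to above the press spot.

```bash
cat > go.py <<'E'
import sys
from h import *
from scipy.spatial.transform import Rotation as R
# usage: go.py x y z yaw  -> shift in tool axes
x,y,z,yaw=map(float,sys.argv[1:])
s=r.read_state();A=R.from_quat(s["eef_rot"]).as_matrix()
print("t",s["time"],"pos",np.round(s["ee_pos"],4),"yaw",round(np.arctan2(A[1,0],A[0,0]),4),"w",round(s["width"],4),"F",np.round(s["ft_force"],1))
print("shift",np.round(A.T@(np.array([x,y,z])-s["ee_pos"]),4),"turn",round((np.arctan2(A[1,0],A[0,0])-yaw+np.pi)%(2*np.pi)-np.pi,4))
E
python3 go.py .605 .255 .14 -.017
```

```text
t 0.1 pos [ 0.28   -0.5584  0.2239] yaw 0.4648 w 0.0868 F [ 0.1 -1.   0.1]
shift [ 0.6551 -0.5813  0.0845] turn 0.4818
```

```bash
python3 jog.py '[[[0.04, -0.035, -0.01], 0, 0], [[0.08, -0.07, 0], 0.05, 0], [[0.4, -0.35, 0], 0.25, 0], [[0.4, -0.35, 0], 0.25, 0], [[0.4, -0.35, 0], 0.25, 0], [[0.4, -0.35, 0], 0.25, 0], [[0.4, -0.35, 0], 0.25, 0], [[0.4, -0.35, 0], 0.25, 0], [[0.4, -0.35, 0], 0.25, 0], [[0.4, -0.35, 0], 0.25, 0], [[0.4, -0.35, 0], 0.25, 0], [[0.4, -0.35, 0], 0.25, 0]]' 20; python3 go.py .605 .255 .14 -.017
```

```text
time: 1.3
ee_pos: [0.4819, -0.0611, 0.2245]
eef_rot: [0.994, 0.111, 0.0, -0.001]
ft_force: [-0.3, 0.1, 0.4]
width: 0.0025
grip_force: 0.0
t 1.3 pos [ 0.4819 -0.0611  0.2245] yaw 0.2227 w 0.0025 F [-0.3  0.1  0.4]
shift [ 0.1898 -0.2809  0.085 ] turn 0.2397
```

```bash
python3 jog.py '[[[0.19, -0.281, 0.04], 0.24, 0], [[0.19, -0.281, 0.04], 0.24, 0], [[0.19, -0.281, 0.04], 0.24, 0], [[0.19, -0.281, 0.04], 0.24, 0], [[0.19, -0.281, 0.04], 0.24, 0], [[0.19, -0.281, 0.04], 0.24, 0], [[0.19, -0.281, 0.085], 0.24, 0], [[0.19, -0.281, 0.085], 0.24, 0], [[0.19, -0.281, 0.085], 0.24, 0], [[0.19, -0.281, 0.085], 0.24, 0], [[0.19, -0.281, 0.085], 0.24, 0]]'; python3 go.py .605 .255 .08 -.017
python3 - <<'E'
from h import *
snap("wrist","w1.png")
E
```

```text
time: 2.4
ee_pos: [0.6075, 0.2468, 0.1409]
eef_rot: [1.0, -0.014, 0.001, 0.0]
ft_force: [-0.3, -0.1, -0.2]
width: 0.0005
grip_force: 0.0
t 2.4 pos [0.6075 0.2468 0.1409] yaw -0.0273 w 0.0005 F [-0.3 -0.1 -0.2]
shift [-0.0028 -0.0082  0.0609] turn -0.0103
```

View pics/w1.png

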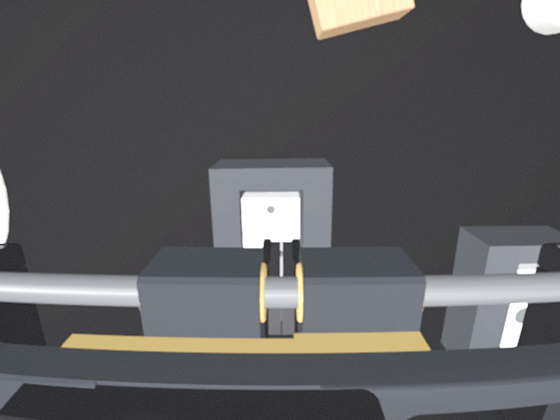

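The wrist view shows the wide block's far end: corners at (243,194) and (300,194), bolt hole at (270,210), closed fingers at about (282,245). I check this against the two-view result.

```bash
python3 - <<'E'
from h import *
c=snap("wrist")
for p in((243,194),(300,194),(212,167),(332,167)): print(p,np.round(plane(c,*p,.05)*1000,1))
E
python3 go.py .6045 .256 .08 -.017
```

```text
(243, 194) [620.  276.1  50. ]
(300, 194) [618.9 233.3  50. ]
(212, 167) [641.2 297.9  50. ]
(332, 167) [638.8 209.4  50. ]
t 2.5 pos [0.6074 0.247  0.1411] yaw -0.0272 w 0.0001 F [-0.1 -0.9  0.3]
shift [-0.0033 -0.0089  0.061 ] turn -0.0102
```

```bash
python3 jog.py '[[[-0.002, -0.008, 0], -0.01, 0], [[-0.002, -0.008, 0.03], -0.01, 0], [[-0.002, -0.008, 0.061], -0.01, 0], [[-0.002, -0.008, 0.061], -0.01, 0], [[-0.002, -0.008, 0.061], -0.01, 0]]'; python3 go.py .606 .255 .073 -.02
```

```text
time: 3.0
ee_pos: [0.6047, 0.2568, 0.0793]
eef_rot: [1.0, -0.007, -0.0, -0.0]
ft_force: [-0.1, 0.5, -0.0]
width: 0.0006
grip_force: 0.0
t 3.0 pos [0.6047 0.2568 0.0793] yaw -0.0149 w 0.0006 F [-0.1  0.5 -0. ]
shift [0.0013 0.0018 0.0063] turn 0.0051
```

```bash
python3 jog.py '[[[0.002, 0.002, 0.004], 0, 0], [[0.002, 0.002, 0.007], 0, 0], [[0.002, 0.002, 0.009], 0, 0], [[0.002, 0.002, 0.010], 0, 0], [[0.002, 0.002, 0.011], 0, 0], [[0.002, 0.002, 0.012], 0, 0]]'; python3 jog.py '[[[0, 0, 0.001], 0, 0], [[0, 0, 0.002], 0, 0], [[0, 0, 0.002], 0, 0]]'
```

```text
time: 3.6
ee_pos: [0.6068, 0.2546, 0.0666]
eef_rot: [1.0, -0.008, 0.0, -0.0]
ft_force: [-0.8, -0.3, 0.6]
width: 0.0004
grip_force: 0.0
time: 3.9
ee_pos: [0.6067, 0.2545, 0.0644]
eef_rot: [1.0, -0.008, -0.0, 0.0]
ft_force: [0.3, 0.7, -0.2]
width: 0.0005
grip_force: 0.0
```

```bash
python3 jog.py '[[[0, 0, 0.001], 0, 0], [[0, 0, 0.002], 0, 0], [[0, 0, 0.003], 0, 0], [[0, 0, 0.003], 0, 0]]'; python3 - <<'E'
from h import *
snap("side","s2.png")
c=cv2.imread("pics/s2.png")[280:420,90:290];cv2.imwrite("pics/s2c.png",cv2.resize(c,None,fx=3,fy=3))
E
```

```text
time: 4.3
ee_pos: [0.6067, 0.2544, 0.0613]
eef_rot: [1.0, -0.008, -0.0, 0.0]
ft_force: [0.2, 1.9, 0.5]
width: 0.0007
grip_force: 0.0
```

View pics/s2c.png

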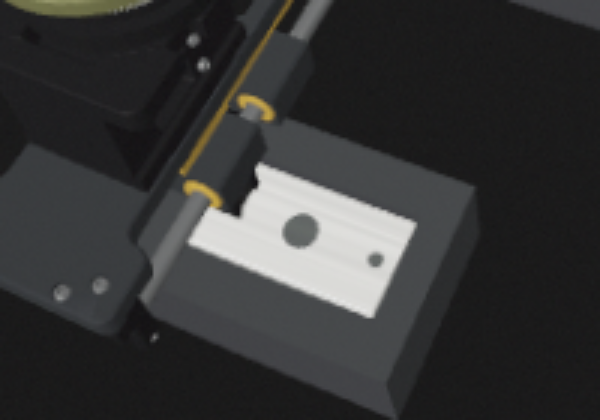

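The block still looks flat: near-end corners at full-image (215,386) and (228,354) are unchanged, and there's no contact force. The fingertips seem to be still above it, so I keep lowering in small steps.

```bash
python3 jog.py '[[[0, 0, 0.001], 0, 0], [[0, 0, 0.002], 0, 0], [[0, 0, 0.002], 0, 0]]'; python3 - <<'E'
from h import *
snap("scene","s3.png")
c=cv2.imread("pics/s3.png")[260:400,300:460];cv2.imwrite("pics/s3c.png",cv2.resize(c,None,fx=4,fy=4))
E
```

```text
time: 4.65
ee_pos: [0.6066, 0.2544, 0.0593]
eef_rot: [1.0, -0.008, -0.0, 0.0]
ft_force: [0.4, 0.6, -0.2]
width: 0.0008
grip_force: 0.0
```

View pics/s3c.png

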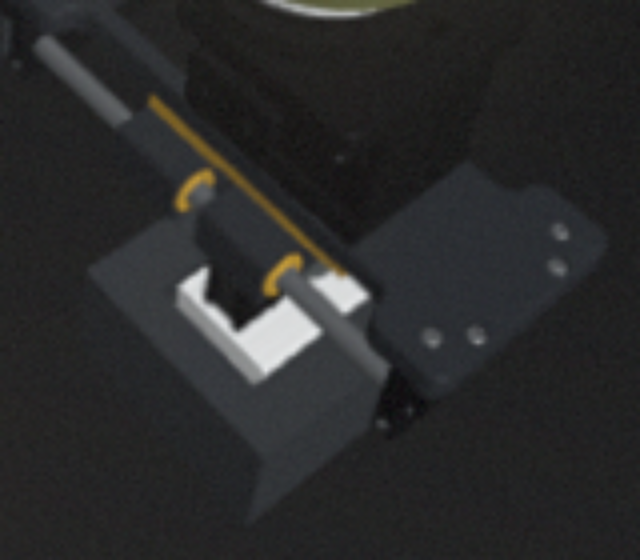

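The far-end corners, full-image (345,332) and (364,355), are unchanged too. The fingertip's lower corner shows at about full (360,342). I check how high that is.

```bash
python3 - <<'E'
from h import *
import pickle
D=pickle.load(open("d0.pkl","rb"))
for z in(.037,.05,.06,.07): print(z,np.round(plane(D["scene"],360,342.5,z)*1000,1),np.round(plane(D["side"],90+240/3,280+216/3,z)*1000,1))
a=D["scene"]["img"].astype(int);c=camrig.camera("scene")["img"].astype(int)
print(np.abs(a-c)[330:358,340:372].mean())
print({k:np.round(v,3) for k,v in r.read_state().items()})
E
python3 -c "
import cv2,numpy as np,pickle
D=pickle.load(open('d0.pkl','rb'));a=D['scene']['img'][260:400,300:460,::-1];b=cv2.imread('pics/s3.png')[260:400,300:460]
cv2.imwrite('pics/cmp.png',cv2.resize(np.hstack([a,b]),None,fx=2.5,fy=2.5))"
```

```text
0.037 [605.6 255.6  37. ] [605.1 253.9  37. ]
0.05 [612.3 260.3  50. ] [599.8 258.3  50. ]
0.06 [617.4 263.9  60. ] [595.7 261.8  60. ]
0.07 [622.5 267.6  70. ] [591.6 265.2  70. ]
34.747767857142854
{'time': np.float64(4.75), 'joint_positions': array([-0.032,  0.61 , -0.601,  1.515,  0.366,  1.131, -2.292]), 'joint_vel': array([ 0.001, -0.   , -0.002, -0.003, -0.003, -0.002,  0.002]), 'joint_torque': array([ 5.0000e-03, -7.0300e+01, -1.1652e+01, -3.3821e+01,  3.9000e-02,
       -8.2000e-02, -2.0000e-03]), 'ee_pos': array([0.607, 0.254, 0.06 ]), 'eef_rot': array([ 1.   , -0.008,  0.   ,  0.   ]), 'ft_force': array([ 0.223, -0.12 , -0.49 ]), 'torque': array([-0.001, -0.003, -0.017]), 'grip_force': np.float64(0.0), 'width': np.float64(0.0)}
```

View pics/cmp.png

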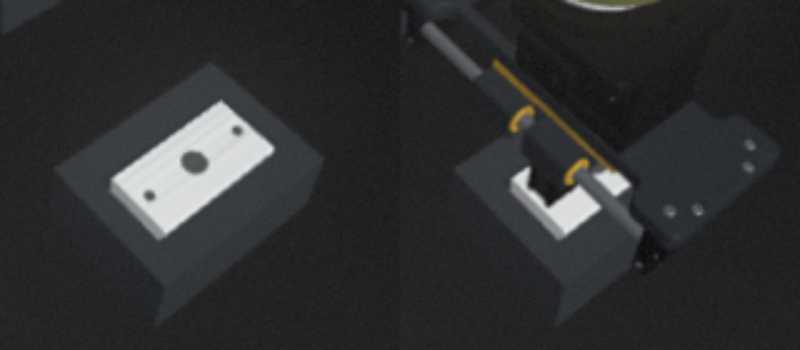

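The two rays only agree for a fingertip 19 mm wide at z of about 0.05 to 0.057, so the tips are still above the block. I keep lowering and watch the force.

```bash
python3 jog.py '[[[0, 0, 0.001], 0, 0], [[0, 0, 0.002], 0, 0], [[0, 0, 0.002], 0, 0]]' | grep -E "pos|force"; python3 jog.py '[[[0, 0, 0.001], 0, 0], [[0, 0, 0.002], 0, 0], [[0, 0, 0.002], 0, 0]]'| grep -E "pos|force"; python3 jog.py '[[[0, 0, 0.001], 0, 0], [[0, 0, 0.002], 0, 0], [[0, 0, 0.002], 0, 0]]'| grep -E "pos|force"
```

```text
ee_pos: [0.6067, 0.2545, 0.0573]
ft_force: [-0.2, -0.1, 0.3]
grip_force: 0.0
ee_pos: [0.6067, 0.2544, 0.0553]
ft_force: [-0.1, 0.0, 0.6]
grip_force: 0.0
ee_pos: [0.6067, 0.2545, 0.0534]
ft_force: [0.2, 0.5, 0.0]
grip_force: 0.0
```

```bash
cat > chk.py <<'E'
from h import *
import pickle
D=pickle.load(open("d0.pkl","rb"))
def m(c):
    b=cv2.inRange(cv2.cvtColor(c["img"],cv2.COLOR_RGB2GRAY),120,255)
    k=np.zeros_like(b);cv2.circle(k,(190,357),62,255,-1);b&=k
    cs=max(cv2.findContours(b,cv2.RETR_EXTERNAL,cv2.CHAIN_APPROX_NONE)[0],key=cv2.contourArea)[:,0]
    return cs[cs[:,0].argmax()],cs[cs[:,1].argmax()],cs[cs[:,0].argmin()],cv2.contourArea(cs.astype(np.float32))
print("before",m(D["side"]));print("now",m(camrig.camera("side")))
E
python3 chk.py
```

```text
before (array([228, 355], dtype=int32), array([211, 385], dtype=int32), array([152, 358], dtype=int32), 2230.5)
now (array([228, 355], dtype=int32), array([211, 385], dtype=int32), array([153, 345], dtype=int32), 1946.0)
```

```bash
for i in 1; do python3 jog.py '[[[0, 0, 0.001], 0, 0], [[0, 0, 0.002], 0, 0], [[0, 0, 0.002], 0, 0]]' | grep -E "pos|force"; python3 chk.py|tail -1; python3 jog.py '[[[0, 0, 0.001], 0, 0], [[0, 0, 0.002], 0, 0], [[0, 0, 0.002], 0, 0]]'| grep -E "pos|force";python3 chk.py |tail -1; done
```

```text
ee_pos: [0.6068, 0.2545, 0.0514]
ft_force: [0.1, 0.9, 0.7]
grip_force: 0.1
now (array([227, 357], dtype=int32), array([211, 385], dtype=int32), array([153, 346], dtype=int32), 1930.0)
ee_pos: [0.6066, 0.2545, 0.0493]
ft_force: [-0.5, -0.4, -0.0]
grip_force: 0.0
now (array([227, 358], dtype=int32), array([211, 385], dtype=int32), array([154, 346], dtype=int32), 1922.5)
```

```bash
for i in 1; do python3 jog.py '[[[0, 0, 0.001], 0, 0], [[0, 0, 0.002], 0, 0], [[0, 0, 0.002], 0, 0]]' | grep -E "pos|force"; python3 chk.py|tail -1; python3 jog.py '[[[0, 0, 0.001], 0, 0], [[0, 0, 0.002], 0, 0], [[0, 0, 0.002], 0, 0]]'| grep -E "pos|force";python3 chk.py |tail -1; done
```

```text
ee_pos: [0.6066, 0.2545, 0.0473]
ft_force: [0.4, -0.3, -0.1]
grip_force: 0.0
now (array([226, 356], dtype=int32), array([209, 384], dtype=int32), array([154, 347], dtype=int32), 1874.0)
ee_pos: [0.6067, 0.2545, 0.0453]
ft_force: [-1.0, 0.2, 0.2]
grip_force: 0.0
now (array([222, 353], dtype=int32), array([203, 381], dtype=int32), array([145, 374], dtype=int32), 1722.5)
```

The block is tipping now. I press a little more, until it resists.

```bash
python3 jog.py '[[[0, 0, 0.001], 0, 0], [[0, 0, 0.002], 0, 0], [[0, 0, 0.002], 0, 0]]' | grep -E "pos|force"; python3 chk.py|tail -1; python3 jog.py '[[[0, 0, 0.001], 0, 0], [[0, 0, 0.002], 0, 0], [[0, 0, 0.002], 0, 0]]'| grep -E "pos|force";python3 chk.py |tail -1
```

```text
ee_pos: [0.6067, 0.2546, 0.0435]
ft_force: [0.5, -0.3, 2.3]
grip_force: 0.4
now (array([222, 353], dtype=int32), array([203, 381], dtype=int32), array([145, 372], dtype=int32), 1704.0)
ee_pos: [0.6075, 0.2548, 0.0426]
ft_force: [-1.3, -1.1, 6.2]
grip_force: 2.9
now (array([222, 353], dtype=int32), array([203, 381], dtype=int32), array([145, 375], dtype=int32), 1692.0)
```

Fully tipped: it resists with 6 N and the corner has stopped moving. I back off upwards, open the fingers clear of the block, and look from both cameras.

```bash
python3 jog.py '[[[0, 0, -0.02], 0, 0], [[0, 0, -0.06], 0, 0], [[0, 0, -0.09], 0, 0.04], [[-0.03, 0, -0.09], 0, 0.087], [[-0.06, 0, -0.09], 0, 0.087], [[-0.06, 0, -0.09], 0, 0.087], [[-0.06, 0, -0.09], 0, 0.087]]'; python3 - <<'E'
from h import *
import pickle
D={}
for n in("side","scene"):D[n]=snap(n)
pickle.dump(D,open("d1.pkl","wb"))
a=D["side"]["img"][270:420,90:290];b=D["scene"]["img"][250:400,290:490]
cv2.imwrite("pics/e.png",cv2.resize(np.hstack([a,b])[...,::-1],None,fx=2,fy=2,interpolation=cv2.INTER_CUBIC))
E
```

```text
time: 8.5
ee_pos: [0.5467, 0.2553, 0.1318]
eef_rot: [1.0, -0.007, 0.0, 0.0]
ft_force: [1.0, 0.2, -0.2]
width: 0.0323
grip_force: 0.0
```

View pics/e.png

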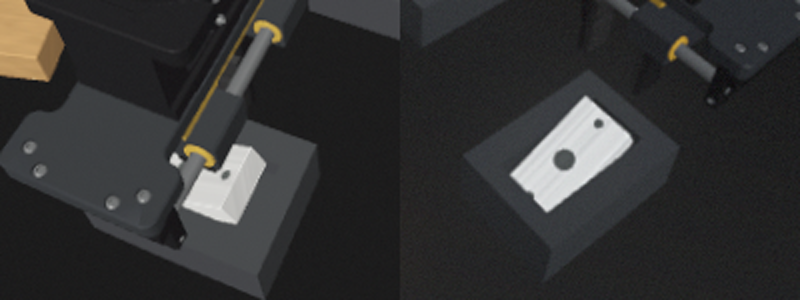

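The block stays tipped, with its raised end's top edge at side (214,342)-(200,375) and scene (382,298)-(406,320). One fingertip is visible at side (180,391) and scene (412,297). I triangulate both.

```bash
python3 jog.py '[[[0, 0, 0], 0, 0.087], [[0, 0, 0], 0, 0.087], [[0, 0, 0], 0, 0.087], [[0, 0, 0], 0, 0.087]]' | grep -E "width|pos"; python3 - <<'E'
from h import *
import pickle
D=pickle.load(open("d1.pkl","rb"));a,b=D["scene"],D["side"]
for n,p,q in(("edge -y",(382.5,298.5),(214,342.5)),("edge +y",(406,320),(200,375)),("tip",(412.5,297.5),(180,391))):
    x,e=tri(a,p,b,q);print(n,np.round(x*1000,1),round(e*1000,1))
D={}
for n in("side","scene"):D[n]=snap(n)
pickle.dump(D,open("d2.pkl","wb"))
f=lambda i:np.clip(i.astype(float)*2.2,0,255).astype(np.uint8)
a=D["side"]["img"][300:420,80:240];b=D["scene"]["img"][250:370,340:500]
cv2.imwrite("pics/f.png",cv2.resize(f(np.hstack([a,b])[...,::-1]),None,fx=2.5,fy=2.5,interpolation=cv2.INTER_CUBIC))
E
```

```text
ee_pos: [0.5469, 0.2554, 0.1314]
width: 0.0727
edge -y [544.9 234.9  70.3] 2.0
edge +y [543.7 279.4  66.3] 3.9
tip [544.6 298.2 115.3] 35.5
```

View pics/f.png

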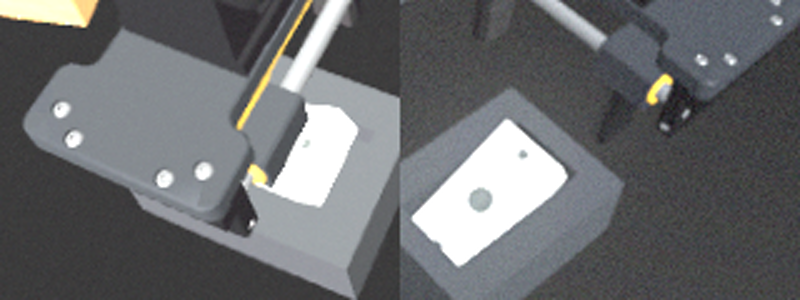

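The raised edge comes to (544, 257) at z = 68, as the text says. The +y fingertip is at scene (421,307), from which I get the tip's height where the ray reaches the finger.

```bash
python3 - <<'E'
from h import *
import pickle
D=pickle.load(open("d2.pkl","rb"))
for z in(.10,.11,.12,.13,.14): print(z,np.round(plane(D["scene"],420.8,307.2,z)*1000,1))
E
python3 go.py .553 .2565 .09 -.02
```

```text
0.1 [535.1 291.8 100. ]
0.11 [542.4 295.1 110. ]
0.12 [549.8 298.4 120. ]
0.13 [557.2 301.7 130. ]
0.14 [564.6 305.  140. ]
t 9.1 pos [0.5468 0.2554 0.1315] yaw -0.0152 w 0.08 F [-0.4 -0.1 -0.7]
shift [ 0.0062 -0.0012  0.0415] turn 0.0048
```

Contact history and this view agree: the tips stand only about 2–3 mm ahead of the reported TCP. So I aim for TCP z of about 0.0545, in steps, watching the force.

```bash
python3 jog.py '[[[0.002, -0.001, 0.03], 0.005, 0.087], [[0.002, -0.001, 0.055], 0.005, 0.087], [[0.002, -0.001, 0.068], 0.005, 0.087], [[0.002, -0.001, 0.072], 0.005, 0.087], [[0.002, -0.001, 0.072], 0.005, 0.087]]'; python3 jog.py '[[[0, 0, 0.002], 0, 0.087], [[0, 0, 0.004], 0, 0.087], [[0, 0, 0.005], 0, 0.087], [[0, 0, 0.005], 0, 0.087]]'; python3 - <<'E'
from h import *
import pickle
D={}
for n in("side","scene"):D[n]=snap(n)
f=lambda i:np.clip(i.astype(float)*2.2,0,255).astype(np.uint8)
a=D["side"]["img"][280:420,100:260];b=D["scene"]["img"][250:390,330:490]
cv2.imwrite("pics/g.png",cv2.resize(f(np.hstack([a,b])[...,::-1]),None,fx=2.5,fy=2.5,interpolation=cv2.INTER_CUBIC))
E
```

```text
time: 9.6
ee_pos: [0.5488, 0.2565, 0.0597]
eef_rot: [1.0, -0.01, -0.0, -0.0]
ft_force: [-0.5, -0.2, 0.3]
width: 0.0867
grip_force: 0.0
time: 10.0
ee_pos: [0.5489, 0.2564, 0.0547]
eef_rot: [1.0, -0.01, 0.0, 0.0]
ft_force: [0.3, -0.7, 0.3]
width: 0.087
grip_force: 0.0
```

View pics/g.png

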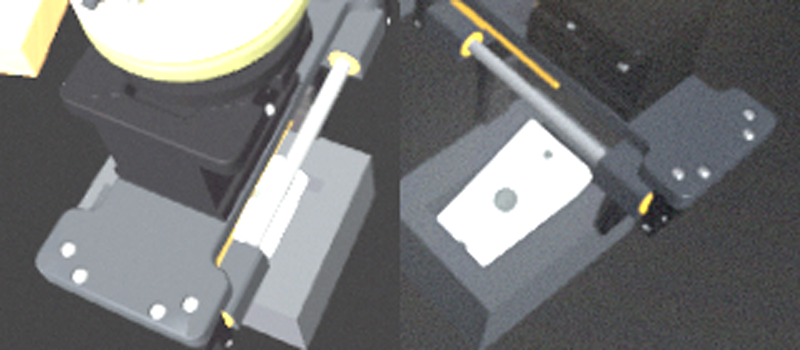

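The fingers straddle the raised end, with the +y tip at scene (411,343) just over the rim and no contact. I close.

```bash
python3 jog.py '[[[0, 0, 0], 0, 0.03], [[0, 0, 0], 0, 0.03], [[0, 0, 0], 0, 0.03], [[0, 0, 0], 0, 0.03], [[0, 0, 0], 0, 0.03], [[0, 0, 0], 0, 0.03], [[0, 0, 0], 0, 0.03], [[0, 0, 0], 0, 0.03]]' 40; python3 jog.py '[[[0, 0, -0.003], 0, 0.03], [[0, 0, -0.008], 0, 0.03], [[0, 0, -0.015], 0, 0.03], [[0, 0, -0.02], 0, 0.03], [[0, 0, -0.02], 0, 0.03]]'
```

```text
time: 10.9
ee_pos: [0.5488, 0.2564, 0.0545]
eef_rot: [1.0, -0.01, 0.0, 0.0]
ft_force: [-0.1, 0.1, 0.2]
width: 0.0434
grip_force: 40.0
time: 11.4
ee_pos: [0.549, 0.2566, 0.0755]
eef_rot: [1.0, -0.01, 0.0, -0.0]
ft_force: [-0.3, -0.2, -2.3]
width: 0.0438
grip_force: 40.0
```

Held: width 44 mm, 40 N grip, 2.3 N weight. I lift and check the tilt on the way.

```bash
python3 jog.py '[[[0, 0, -0.02], 0, 0.03], [[0, 0, -0.05], 0, 0.03], [[0, 0, -0.09], 0, 0.03], [[0, 0, -0.12], 0, 0.03], [[0, 0, -0.12], 0, 0.03], [[0, 0, -0.12], 0, 0.03]]'; python3 - <<'E'
from h import *
D={n:snap(n) for n in("side","scene")}
f=lambda i:np.clip(i.astype(float)*1.8,0,255).astype(np.uint8)
a=D["side"]["img"][220:420,60:260];b=D["scene"]["img"][200:400,300:500]
cv2.imwrite("pics/i.png",cv2.resize(f(np.hstack([a,b])[...,::-1]),None,fx=2,fy=2,interpolation=cv2.INTER_CUBIC))
E
python3 go.py .553 -.214 .195 -.02
```

```text
time: 12.0
ee_pos: [0.5489, 0.2564, 0.1946]
eef_rot: [1.0, -0.01, 0.0, 0.0]
ft_force: [-0.4, 0.4, -2.6]
width: 0.0437
grip_force: 40.0
t 12.1 pos [0.5482 0.2559 0.193 ] yaw -0.0203 w 0.0438 F [-0.2 -0.5 -2. ]
shift [ 0.0143  0.4697 -0.0015] turn -0.0003
```

View pics/i.png

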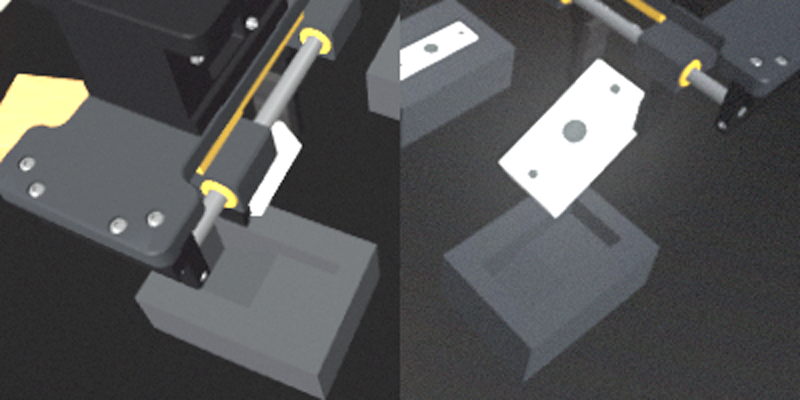

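The block is out and held at the same tilt. I carry it over the mat.

```bash
python3 jog.py '[[[0.001, 0.02, 0], 0, 0.03], [[0.003, 0.06, 0], 0, 0.03], [[0.005, 0.1, 0], 0, 0.03], [[0.007, 0.15, 0], 0, 0.03], [[0.009, 0.2, 0], 0, 0.03], [[0.011, 0.25, 0], 0, 0.03], [[0.013, 0.3, 0], 0, 0.03], [[0.015, 0.35, 0], 0, 0.03], [[0.017, 0.4, 0], 0, 0.03], [[0.019, 0.44, 0], 0, 0.03], [[0.019, 0.46, 0], 0, 0.03], [[0.019, 0.47, 0], 0, 0.03]]'; python3 go.py .557 -.214 .1 -.02; python3 - <<'E'
from h import *
D={n:snap(n) for n in("side","scene")}
f=lambda i:np.clip(i.astype(float)*1.5,0,255).astype(np.uint8)
a=D["side"]["img"][60:260,220:420];b=D["scene"]["img"][60:260,140:340]
cv2.imwrite("pics/j.png",cv2.resize(f(np.hstack([a,b])[...,::-1]),None,fx=2,fy=2,interpolation=cv2.INTER_CUBIC))
E
```

```text
time: 13.3
ee_pos: [0.557, -0.2165, 0.1927]
eef_rot: [1.0, -0.012, -0.001, -0.0]
ft_force: [-0.1, 0.4, -1.9]
width: 0.0431
grip_force: 40.0
t 13.3 pos [ 0.557  -0.2165  0.1927] yaw -0.0236 w 0.0431 F [-0.1  0.4 -1.9]
shift [ 0.0002 -0.0025  0.0927] turn -0.0036
```

```bash
python3 jog.py '[[[0, -0.002, 0.03], 0, 0.03], [[0, -0.002, 0.07], 0, 0.03], [[0, -0.002, 0.11], 0, 0.03], [[0, -0.002, 0.125], 0, 0.03], [[0, -0.002, 0.135], 0, 0.03], [[0, -0.002, 0.138], 0, 0.03], [[0, -0.002, 0.138], 0, 0.03], [[0, -0.002, 0.138], 0, 0.03]]'; python3 jog.py '[[[0, 0, 0.002], 0, 0.03], [[0, 0, 0.004], 0, 0.03], [[0, 0, 0.006], 0, 0.03], [[0, 0, 0.008], 0, 0.03], [[0, 0, 0.010], 0, 0.03], [[0, 0, 0.010], 0, 0.03]]'
```

```text
time: 14.2
ee_pos: [0.5594, -0.2121, 0.0582]
eef_rot: [1.0, -0.01, 0.001, 0.0]
ft_force: [-0.2, -0.4, -2.5]
width: 0.0435
grip_force: 40.0
time: 14.8
ee_pos: [0.5582, -0.2122, 0.047]
eef_rot: [1.0, -0.01, -0.0, 0.0]
ft_force: [-4.1, 1.0, 6.1]
width: 0.0437
grip_force: 40.0
```

The far end touched at the predicted height. I keep lowering with a lighter grip so that the block turns flat between the pads.

```bash
python3 jog.py '[[[0, 0, 0], 0, 0.03], [[0, 0, 0.002], 0, 0.03], [[0, 0, 0.004], 0, 0.03], [[0, 0, 0.006], 0, 0.03], [[0, 0, 0.008], 0, 0.03], [[0, 0, 0.01], 0, 0.03], [[0, 0, 0.01], 0, 0.03]]' 20; python3 jog.py '[[[0, 0, 0.002], 0, 0.03], [[0, 0, 0.004], 0, 0.03], [[0, 0, 0.006], 0, 0.03], [[0, 0, 0.008], 0, 0.03], [[0, 0, 0.01], 0, 0.03], [[0, 0, 0.01], 0, 0.03]]'
```

```text
time: 15.5
ee_pos: [0.5583, -0.2118, 0.0362]
eef_rot: [1.0, -0.01, -0.0, -0.0]
ft_force: [-2.0, -0.6, 1.9]
width: 0.0436
grip_force: 20.0
time: 16.1
ee_pos: [0.5583, -0.2118, 0.0262]
eef_rot: [1.0, -0.01, 0.0, -0.0]
ft_force: [-1.3, -1.2, 1.5]
width: 0.0437
grip_force: 20.0
```

```bash
cat > tl.py <<'E'
from h import *
def bl(c,lo,roi):
    b=cv2.inRange(cv2.cvtColor(c["img"],cv2.COLOR_RGB2GRAY),lo,255);k=np.zeros_like(b);x,y,w,h=roi;k[y:y+h,x:x+w]=255;b&=k
    cs=max(cv2.findContours(b,cv2.RETR_EXTERNAL,cv2.CHAIN_APPROX_NONE)[0],key=cv2.contourArea)[:,0]
    return cs
for n,roi in(("scene",(150,120,130,130)),("side",(235,110,110,110))):
    c=snap(n);cs=bl(c,120,roi)
    w=np.array([plane(c,*p,.024)[:2]*1000 for p in cs],np.float32);q=cv2.minAreaRect(w)
    print(n,cv2.contourArea(cs),"rect",[np.round(v,1) for v in q],"max x",round(float(w[:,0].max()),1),"min x",round(float(w[:,0].min()),1))
E
python3 tl.py
```

```text
scene 742.0 rect [array([ 592.6, -210.9]), array([115.2,  68.8]), np.float64(10.0)] max x 643.8 min x 541.1
side 352.0 rect [array([ 605.4, -205.8]), array([72.6, 66.7]), np.float64(11.2)] max x 639.9 min x 563.9
```

```bash
python3 jog.py '[[[0, 0, 0.002], 0, 0.03], [[0, 0, 0.004], 0, 0.03], [[0, 0, 0.006], 0, 0.03], [[0, 0, 0.008], 0, 0.03], [[0, 0, 0.009], 0, 0.03], [[0, 0, 0.009], 0, 0.03]]'; python3 jog.py '[[[0, 0, 0.001], 0, 0.03], [[0, 0, 0.002], 0, 0.03], [[0, 0, 0.002], 0, 0.03]]';python3 jog.py '[[[0, 0, 0.001], 0, 0.03], [[0, 0, 0.002], 0, 0.03], [[0, 0, 0.002], 0, 0.03]]'
```

```text
time: 16.8
ee_pos: [0.5582, -0.2119, 0.0173]
eef_rot: [1.0, -0.01, -0.0, -0.0]
ft_force: [-3.2, 0.2, 0.3]
width: 0.0437
grip_force: 20.0
time: 17.1
ee_pos: [0.5584, -0.2119, 0.0155]
eef_rot: [1.0, -0.01, 0.0, 0.0]
ft_force: [-1.7, 0.8, 0.9]
width: 0.044
grip_force: 20.0
time: 17.4
ee_pos: [0.5583, -0.2119, 0.0134]
eef_rot: [1.0, -0.01, 0.0, 0.0]
ft_force: [-2.0, -0.8, 0.4]
width: 0.0437
grip_force: 20.0
```

```bash
python3 jog.py '[[[0, 0, 0.001], 0, 0.03], [[0, 0, 0.002], 0, 0.03], [[0, 0, 0.002], 0, 0.03]]' | grep -E "pos|force";python3 jog.py '[[[0, 0, 0.001], 0, 0.03], [[0, 0, 0.002], 0, 0.03], [[0, 0, 0.002], 0, 0.03]]'| grep -E "pos|force"; python3 tl.py
```

```text
ee_pos: [0.5584, -0.2119, 0.0126]
ft_force: [-6.8, 0.4, 12.5]
grip_force: 20.0
ee_pos: [0.5589, -0.2119, 0.0119]
ft_force: [-9.7, 2.9, 23.5]
grip_force: 20.0
scene 717.5 rect [array([ 598.8, -201.7]), array([70.5, 93.9]), np.float64(88.2)] max x 646.7 min x 550.8
side 266.5 rect [array([ 609.7, -186.3]), array([46. , 86.7]), np.float64(62.8)] max x 640.0 min x 568.7
```

The force rises at exactly the height predicted for lying flat. I relieve it, open slowly, and rise.

```bash
python3 jog.py '[[[0, 0, -0.001], 0, 0.03], [[0, 0, -0.001], 0, 0.044], [[0, 0, -0.001], 0, 0.05], [[0, 0, -0.001], 0, 0.06], [[0, 0, -0.001], 0, 0.075], [[0, 0, -0.001], 0, 0.075], [[0, 0, -0.001], 0, 0.075], [[0, 0, -0.001], 0, 0.075]]' 5; python3 jog.py '[[[0, 0, -0.01], 0, 0.075], [[0, 0, -0.03], 0, 0.075], [[0, 0, -0.07], 0, 0.075], [[0, 0, -0.11], 0, 0.075], [[-0.04, 0, -0.15], 0, 0.075], [[-0.08, 0, -0.16], 0, 0.075], [[-0.1, 0, -0.16], 0, 0.075], [[-0.1, 0, -0.16], 0, 0.075]]'|grep -E "time|pos|force"; python3 - <<'E'
from h import *
from tl import bl
import pickle
D=pickle.load(open("d0.pkl","rb"))
cs={}
for n,roi in(("scene",(150,120,130,130)),("side",(235,110,110,110))):
    c=camrig.camera(n);ct=bl(c,120,roi).astype(float)
    w=np.array([plane(c,*p,.024)[:2]*1000 for p in ct],np.float32);q=cv2.minAreaRect(w)
    print(n,[np.round(v,1) for v in q])
    cs[n]=[(ct[i],w[i]) for i in(np.argmin(np.linalg.norm(w-b,axis=1)) for b in cv2.boxPoints(q))];cs[n+"c"]=c
for p,w in cs["scene"]:
    k=min(cs["side"],key=lambda t:np.linalg.norm(t[1]-w));x,e=tri(cs["scenec"],p,cs["sidec"],k[0]);print(np.round(x*1000,1),round(e*1000,1))
a,b=D["scene"]["img"].astype(int),cs["scenec"]["img"].astype(int);print("narrow diff",np.abs(a-b)[205:245,285:345].mean())
E
```

```text
time: 18.9
ee_pos: [0.5583, -0.2119, 0.0105]
eef_rot: [1.0, -0.01, -0.0, -0.0]
ft_force: [-0.4, 0.2, 0.3]
width: 0.0737
grip_force: 0.0
time: 19.7
ee_pos: [0.4564, -0.2107, 0.1722]
ft_force: [0.3, -0.3, 0.4]
grip_force: 0.0
scene 851.5 rect [array([ 596.3, -202.4]), array([71.6, 99.3]), np.float64(88.5)] max x 646.7 min x 546.6
side 863.5 rect [array([ 591.3, -202.1]), array([69.7, 98. ]), np.float64(88.8)] max x 640.0 min x 542.2
scene [array([ 596.3, -202.3]), array([71.5, 99.3]), np.float64(88.5)]
side [array([ 591.3, -202.1]), array([69.7, 98. ]), np.float64(88.8)]
[ 548.3 -234.4   22.5] 0.3
[ 636.4 -238.1   22.4] 2.1
[ 638.6 -187.5    9.4] 2.0
[ 550.4 -185.3    9.6] 3.2
narrow diff 1.7656944444444445
```

The block lies flat: top corners measure z = 22.5 mm at both ends, with the centre at about (593, -214), 3 mm from the mat's centre. The narrow block hasn't moved.

```bash
python3 jog.py '[[[0, 0, 0], 0, 0.075], [[0, 0, 0], 0, 0.075], [[0, 0, 0], 0, 0.075]]'|head -1; python3 -c "
from bench import r, camrig
print(r.close_job())"
```

```text
time: 20.2
the job is handed in; nothing more can be done
None
```

The wide block was tipped, lifted out and set down flat on the mat, about 3 mm from its centre by the cameras; the narrow block was left in its tray, and the job was handed in at about 20 s, with no verdict returned.

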